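# Dial the topping dispenser wide open and tip the nuts into a bowl

### The arm

A 6-joint arm with a two-finger parallel gripper is mounted at the origin on a cart in front of the work surface, level with it; the furniture and walls round the work are solid. World frame = base frame: x ahead of the robot, y to its left, z up, the work surface at z = 0. Lengths are in m, angles in rad, forces in N, time in s.
With the tool pointing down it reaches from about 0.375 to 0.9 m from the base axis. Payload 3.1 kg.
Tool frame: the origin (TCP) lies at the centre of the arm's flange, where the gripper is bolted on; the fingertips stand 173 mm ahead of it and the grasp point (between the pads) lies 155 mm ahead of it; z points along the fingers, x is the direction in which the jaws open and shut, and the axes are right-handed (so a half turn about z gives the same grasp; the last joint's range is limited). The gripper opens to 85 mm and grips with 20 to 120 N. Pads are 22 mm wide; open, the fingers measure 114 mm over their backs; the gripper's body (76 mm by 85 mm) begins 54 mm behind the grasp point. The pads swing forward as they close: fully open they stand 13 mm farther back than shut.
Start: joints at [1.006, 0.527, 1.433, -0, 1.181, -0.178], TCP at [0.235, 0.579, 0.405] pointing down, gripper open.
Joint ranges: [-3.08, 3.08], [-0.75, 2.2], [0.22, 2.44], [-1.43, 4.57], [0, 2.65], [-2.85, 2.85]. Speed limits (rad/s): [2.79, 2.79, 3.14, 3.14, 3.14, 3.14].

### API

Orientations are given as a unit quaternion [x, y, z, w].
In Python, from station import manip gives the robot as it stands.
- The arm moves only by the shell command python3 -m jog 'ROWS' [OPENING] [FORCE]. ROWS is JSON, a list that holds one entry, the list of rows, each a list of 4 numbers: the shift along the world's x, y, z in mm, then the turn about the world's z in degrees. A call has exactly 8 rows; each row shifts and turns the commanded pose from where the row before left it; what a row does not reach is not made up. A row lasts 1/8 s, in which the tool goes at most 62.5 mm and 10.7 degrees, less where a joint would pass 70% of its speed; a pose out of reach is approached as far as the arm can. A call is refused whole if a number of a shift passes 62.5 or a number of a turn 10.7, either way. A call with a gripper value outside its range is refused whole. OPENING is the opening in per cent of the stroke, from 0 (shut) to 100 (fully open), set as the call begins (- or left out, the last holds). The fingers move at their own pace and stop on an object; FORCE is the grip in N (left out, the last holds). Time passes only in rows, so rows that do not move let the fingers close, or fill a call up. It gives the time, the measured TCP pose, the force and the opening at its end, in the units of the state.
- manip.sense(): the state, without advancing time (a new reading comes with each control period).
- manip.snapshot(name): name is "scene" or "top" or "wrist"; returns the picture (420x560x3 uint8, red, green, blue); there is no depth.
- manip.camera_info(name): a dict with "fx", "fy", "cx", "cy" (pixels), "R" (3x3) and "t" (3): a world point X has camera coordinates R X + t. Camera axes: x right, y down, z forward; pixel columns grow to the right and rows downward; lengths in m; the calibration is good to about 2 mm. A picture is of the moment at which its call begins: read the wrist's pose just before it. camera_info takes no time and is no camera call; for the wrist camera it gives the pose at the moment of the call.
- manip.sign_off(): hands the job in, once; it reports no verdict.
The state is a dict: "t": time; "q": joint angles; "qd": joint speeds; "tau": joint torques, N m; "tcp_pos": TCP position; "tool_rot": TCP orientation; "force": force on the tool from outside, world axes, zero at the start; "ft_torque": the same for the moment, N m; "finger_gap": opening from 0.0 (shut) to 1.0 (fully open).
Only numpy, scipy, OpenCV 4.12 (cv2) and the standard library are available. Lean on these libraries where they do the work, as an engineer would, in place of code of your own. Each camera call takes 0.05 s, during which the arm holds its last target. There are 200 camera calls.

### The job

On the tipping dispenser, turn the red-handled dial until its largest opening lies over the lid's pour window, and stand the mint bowl upright in the middle of the round cork pad in front of it, all while the canister is still upright. Then swing the canister over by its crank so that all five chocolate nuts drop into the bowl, rocking it if any hang back, and swing it back fully upright. Leave the dial on the largest opening, the bowl on the pad with the nuts in it, and the white espresso cup undisturbed.

Things in the scene. Friction and masses are not known exactly. Their poses are not given: they have to be found in the camera images.
- stand: Fixed steel stand of the dispenser. Origin on the worktop, straight below the shaft; its -x side is the front (pad side), z up. Base plate 255 x 150 x 8 mm, from x=-195 to +60 mm. Two posts, 34 mm wide in x, 10 mm thick, at y=+-58 mm, reach z=185 mm. The canister's shaft runs along the stand's y axis at z=165 mm.
- pad (a point): Centre of the upper face of the round cork pad, 104 mm across, fixed on the base plate: at stand (-130, 0, 11) mm.
- canister (a joint): Tip angle of the clear canister about the shaft (rad): 0 upright (stop), grows as its top swings to the front (stand -x) and down; 1.57 level, 2.2 stop. Stays where left; 0.45 N m friction (about 6 N at the crank handle). Canister 80 mm across, 72 inside; upright it spans 107 to 280 mm over the worktop. With the largest opening over the window nuts roll out past level and are all out by about 2.1.
- crank_grip (a point): Middle of the crank's black handle, a bar 14 mm thick, 64 mm long, parallel to the shaft, 85 mm from its axis; it turns with the canister. Canister upright: at stand (+74, -115, 208) mm, up and back; at canister angle 2.09: at (-74, -115, 208), up and forward. The crank arm is at stand y=-76 mm.
- dial (a joint): Angle of the steel dial on the canister (rad), growing counterclockwise from above: at 0 its largest opening, a fan 70 degrees wide and 28 mm long, lies over the like pour window at the front of the lid, by a small red pointer. A 12 mm opening and a cluster of 4 mm holes, too small for nuts, lie 120 degrees to either side. Turns from -1.5 to 1.6, no detents; friction 0.06 N m holds it.
- dial_grip (a point): On the dial's axis, where to grip its red handle: when upright 303.5 mm above the worktop, straight over the shaft. The handle is an upright bar 12 mm thick, 38 mm long, 34 mm high (top at 313.5 mm, dial face at 279.5 mm). At dial angle 0 its length lies along the stand's y axis, and it turns with the dial (yaw of the length = stand yaw + dial angle + 90 degrees).
- mint_bowl: Loose round mint-green ceramic bowl, 0.25 kg, 112 mm across the rim, 45 mm high, foot 62 mm across, wall about 5 mm and leaning about 20 degrees outward near the rim. Origin at the centre of its underside, z up. It can be pinched by the rim, one finger inside and one outside, about 51 mm from its centre; fingers leaned along the wall keep it level.
- nut0_center (a point): Centre of chocolate-coated nut 1 of 5: a dark brown ball 16 mm across, 12 g, at first on the canister's floor.
- nut1_center (a point): Centre of chocolate-coated nut 2 of 5: a dark brown ball 16 mm across, 12 g, at first on the canister's floor.
- nut2_center (a point): Centre of chocolate-coated nut 3 of 5: a dark brown ball 16 mm across, 12 g, at first on the canister's floor.
- nut3_center (a point): Centre of chocolate-coated nut 4 of 5: a dark brown ball 16 mm across, 12 g, at first on the canister's floor.
- nut4_center (a point): Centre of chocolate-coated nut 5 of 5: a dark brown ball 16 mm across, 12 g, at first on the canister's floor.
- espresso_cup: White espresso cup, 59 x 83 x 52 mm, loose, between the bowl and the stand; a bystander to be left alone. Origin at the middle of its underside.
Not all that is in view belongs to the job. Leave any orange or pink look-alike of the mint_bowl alone.

How it is judged:
On the way, in this order (a step that is already met when the one before it is completed fails the run):
1. with the canister upright, the dial is on its largest opening and the bowl stands centred on the pad (value of joint dial between -0.15 and 0.15 rad and horizontal distance between mint_bowl and pad below 0.02 m and z of mint_bowl in the frame of pad between -0.006 and 0.006 m and angle between mint_bowl's own z axis and vertical below 0.12 rad and value of joint canister below 0.15 rad and contact force between the fingers and mint_bowl below 0.1 N), for 0.2 s.
2. the canister is tipped over, past level (value of joint canister above 1.7 rad and value of joint dial between -0.15 and 0.15 rad), for 0.1 s.
At the end, for the whole second after the job is handed in: All five nuts lie in the bowl; the bowl stands upright on the pad, its centre within 20 mm of the pad's; the canister is back upright within 0.15 rad and the dial within 0.15 rad of its largest opening (horizontal distance between each of nut0_center, nut1_center, nut2_center, nut3_center, nut4_center and mint_bowl below 0.05 m and z of nut0_center in the frame of mint_bowl between 0.005 and 0.05 m and z of nut1_center in the frame of mint_bowl between 0.005 and 0.05 m and z of nut2_center in the frame of mint_bowl between 0.005 and 0.05 m and z of nut3_center in the frame of mint_bowl between 0.005 and 0.05 m and z of nut4_center in the frame of mint_bowl between 0.005 and 0.05 m and horizontal distance between mint_bowl and pad below 0.02 m and z of mint_bowl in the frame of pad between -0.006 and 0.006 m and angle between mint_bowl's own z axis and vertical below 0.12 rad and value of joint dial between -0.15 and 0.15 rad and value of joint canister below 0.15 rad and linear speed of mint_bowl below 0.02 m/s); the robot touches nothing.
It fails at once if the espresso cup is pushed more than 30 mm or tipped over (distance of espresso_cup from where it was at the start of the episode above 0.03 m or angle between espresso_cup's own z axis and vertical above 0.5 rad).
It also fails if it takes over 72 s, if anything falls off the work surface, if the arm or the gripper's body presses on something with over 40 N, if the wrist force passes 120 N, or if a joint passes its speed limit or range.

## Working session

There is one attempt and no reset: what is moved stays moved. The work goes in short steps, Python scripts to look and compute and a shell command to move; the robot and the scene stay as the last step left them, time stands still between calls to the robot, and variables do not carry over. Pictures are saved under pics/ and viewed, about 8 in all and at most 12, crops included, and the job is handed in when it is done.

```bash
mkdir -p pics; ls
cat > h.py <<'E'
import numpy as np, cv2
from station import manip
def snap(n,f):
    im=manip.snapshot(n); cv2.imwrite('pics/'+f,im[:,:,::-1]); return im
def ray(ci,u,v):
    R=np.array(ci['R']);t=np.array(ci['t'])
    d=R.T@np.array([(u-ci['cx'])/ci['fx'],(v-ci['cy'])/ci['fy'],1]); return -R.T@t,d
def onz(ci,u,v,z):
    o,d=ray(ci,u,v); return o+d*(z-o[2])/d[2]
def proj(ci,X):
    p=np.array(ci['R'])@np.array(X)+np.array(ci['t']); return p[0]/p[2]*ci['fx']+ci['cx'],p[1]/p[2]*ci['fy']+ci['cy']
E
python3 - <<'E'
from h import *
a=snap('scene','s0.png');b=snap('top','t0.png')
cv2.imwrite('pics/st0.png',np.vstack([cv2.resize(a,(800,600)),])[:,:,::-1])
for n in('scene','top'):
    c=manip.camera_info(n);print(n,c)
print(manip.sense())
E
```

```text
pics
scene {'fx': 455.56092307793625, 'fy': 455.56092307793625, 'cx': 285.4015856180493, 'cy': 212.910180644261, 'R': array([[ 0.55157541, -0.83399104, -0.01495058],
       [-0.58538059, -0.37425938, -0.71920754],
       [ 0.59421725,  0.40544897, -0.69463443]]), 't': array([-0.32007998,  0.43504853,  0.96210318])}
top {'fx': 419.00582478213033, 'fy': 419.00582478213033, 'cx': 273.7081917504819, 'cy': 216.2921237038588, 'R': array([[ 0.0274805 , -0.99919747,  0.02914152],
       [-0.99052738, -0.03114249, -0.13373725],
       [ 0.13453746, -0.02519031, -0.99058827]]), 't': array([-0.06199422,  0.56497325,  1.12274813])}
{'t': 0.1, 'q': array([ 1.00649597e+00,  5.28387512e-01,  1.43380453e+00,  1.73115835e-05,
        1.18141575e+00, -1.78481036e-01]), 'qd': array([ 0.00155871, -0.00141761, -0.00351864,  0.00142888,  0.00235871,
       -0.00161343]), 'tau': array([ 2.97511478e-04, -4.43301737e+01, -1.78586823e+01, -2.47050839e-04,
        3.92108792e-03, -6.09476842e-06]), 'tcp_pos': array([0.23498488, 0.57879799, 0.40381268]), 'tool_rot': array([ 8.29555021e-01,  5.58424079e-01, -9.25663126e-04,  3.97996911e-04]), 'force': array([-0.04106527,  0.49756469,  0.05850983]), 'ft_torque': array([0.0017902 , 0.03339347, 0.00722279]), 'finger_gap': 1.0000226244567816}
```

View pics/s0.png

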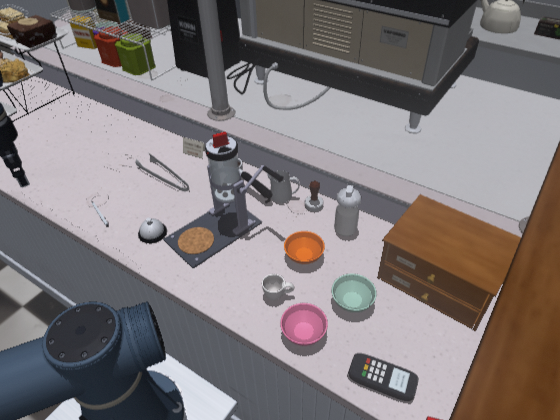

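View pics/t0.png

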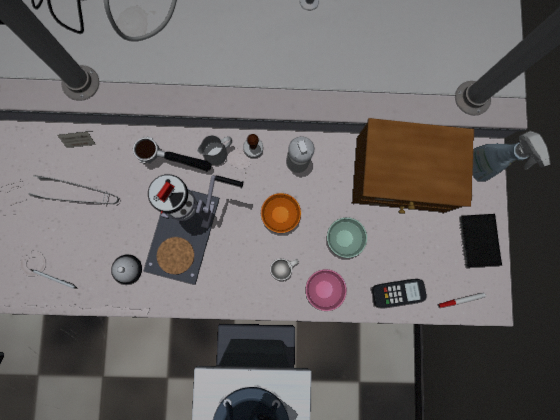

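Run:
```python
from h import *
a=cv2.imread('pics/s0.png');b=cv2.imread('pics/t0.png')
A=cv2.resize(a[120:260,140:300],None,fx=4,fy=4,interpolation=3)[:, :]
B=cv2.resize(b[120:290,130:400],None,fx=2.9,fy=2.9,interpolation=3)
cv2.imwrite('pics/c1.png',B);
cv2.imwrite('pics/c2.png',A)
ct=manip.camera_info('top');cs=manip.camera_info('scene')
hb=cv2.cvtColor(b,cv2.COLOR_BGR2HSV);ha=cv2.cvtColor(a,cv2.COLOR_BGR2HSV)
def blob(h,lo,hi,box):
    m=cv2.inRange(h,lo,hi);k=np.zeros_like(m);x0,y0,x1,y1=box;k[y0:y1,x0:x1]=m[y0:y1,x0:x1]
    n,l,s,c=cv2.connectedComponentsWithStats(k);i=1+np.argmax(s[1:,4]);
    p=np.argwhere(l==i)[:,::-1].astype(np.float32);return c[i],s[i],cv2.minAreaRect(p)
def two(p,q):
    o1,d1=ray(ct,*p);o2,d2=ray(cs,*q);A=np.stack([d1,-d2],1);s=np.linalg.lstsq(A,o2-o1,rcond=None)[0]
    return (o1+d1*s[0]+o2+d2*s[1])/2, np.linalg.norm(o1+d1*s[0]-o2-d2*s[1])
c,s,r=blob(hb,(70,30,60),(95,255,255),(310,200,380,280));c2,s2,r2=blob(ha,(70,30,60),(95,255,255),(320,260,390,330))
print('mint',c,s,c2,s2,onz(ct,s[0]+s[2]/2,s[1]+s[3]/2,.045),onz(cs,s2[0]+s2[2]/2,s2[1]+s2[3]/2-0,.045))
c,s,r=blob(hb,(5,60,60),(20,255,255),(150,230,200,280));c2,s2,r2=blob(ha,(5,60,60),(20,255,255),(170,220,220,260))
print('pad',c,s,c2,s2,onz(ct,*c,.011),onz(cs,*c2,.011),two(c,c2))
for H in((0,100,60),(172,100,60)):
  pass
def redblob(h,box):
    m=cv2.inRange(h,(0,130,60),(8,255,255))|cv2.inRange(h,(170,130,60),(180,255,255));x0,y0,x1,y1=box;k=np.zeros_like(m);k[y0:y1,x0:x1]=m[y0:y1,x0:x1]
    n,l,s,c=cv2.connectedComponentsWithStats(k);print(s[1:],c[1:]);i=1+np.argmax(s[1:,4]);p=np.argwhere(l==i)[:,::-1].astype(np.float32);return c[i],cv2.minAreaRect(p)
c,r=redblob(hb,(140,165,200,220));c2,r2=redblob(ha,(195,120,245,160));print('red',c,r,c2,r2,onz(ct,*c,.31),onz(cs,*c2,.3),two(c,c2))
```

```text
mint [346.616  237.3008] [ 327  218   40   40 1250] [353.52803738 292.03816199] [ 332  274   44   38 1284] [ 0.51179393 -0.24854923  0.045     ] [ 0.50928367 -0.2520329   0.045     ]
pad [174.96389892 255.18411552] [ 157  237   37   37 1108] [195.52672751 240.07040417] [178 227  36  27 767] [0.45242749 0.22596626 0.011     ] [0.45159788 0.2255782  0.011     ] (array([0.45237313, 0.226303  , 0.00987375]), np.float64(0.00028110896974522685))
[[157 181  17  21 102]
 [161 211   2   2   3]] [[163.87254902 189.83333333]
 [161.33333333 211.33333333]]
[[213 132  16  16 174]
 [207 152   2   2   3]] [[219.58045977 139.00574713]
 [207.33333333 152.66666667]]
red [163.87254902 189.83333333] ((164.69403076171875, 190.9420166015625), (9.17060375213623, 18.46769905090332), 34.69515609741211) [219.58045977 139.00574713] ((219.50003051757812, 139.00001525878906), (12.854387283325195, 15.522278785705566), 75.96376037597656) [0.57900769 0.1960473  0.31      ] [0.5755097  0.19496939 0.3       ] (array([0.58164706, 0.20017111, 0.29449678]), np.float64(0.00101896474370564))
```

View pics/c1.png

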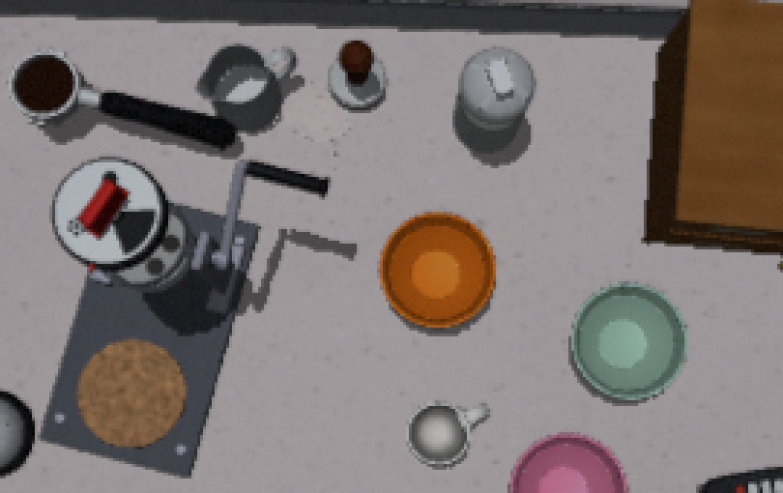

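View pics/c2.png

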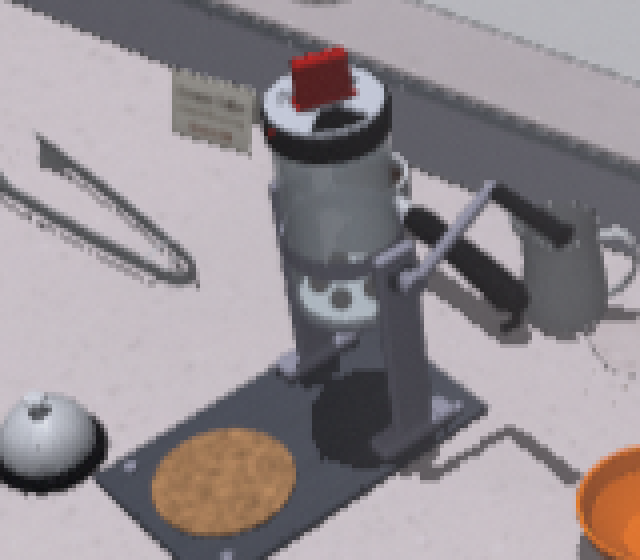

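```bash
cat >> h.py <<'E'
def stand(s,x0,y0,yaw):
    c,n=np.cos(yaw),np.sin(yaw);return np.array([x0+c*s[0]-n*s[1],y0+n*s[0]+c*s[1],s[2]])
E
python3 - <<'E'
from h import *
ct=manip.camera_info('top');cs=manip.camera_info('scene')
P=[onz(ct,130+u/2.9,120+v/2.9,.008) for u,v in((42,438),(189,477),(258,226))]
print(P,[np.degrees(np.arctan2(*(b-a)[1::-1])) for a,b in((P[0],P[1]),(P[1],P[2]))])
pad=np.array([.4522,.2259])
for yd in(-12,-13.5,-15):
    y=np.radians(yd);o=pad+.13*np.array([np.cos(y),np.sin(y)])
    print(yd,o)
    for n,s in(('grip',(.074,-.115,.208)),('gripend',(.074,-.147,.208)),('armcorner',(.074,-.083,.208)),('dialtop',(0,0,.3135)),('lidc',(0,0,.2795)),('pc1',(-.195,.075,.008)),('pc2',(-.195,-.075,.008)),('pc3',(.06,-.075,.008))):
        X=stand(s,*o,y);u,v=proj(ct,X);us,vs=proj(cs,X);print(n,X.round(4),'topcrop',round((u-130)*2.9),round((v-120)*2.9),'scenecrop',round((us-140)*4),round((vs-120)*4))
b=cv2.imread('pics/t0.png');hb=cv2.cvtColor(b,cv2.COLOR_BGR2HSV)
for u,v in((120,190),(83,225)): pass
# handle top end midpoints & fan centroid
E
```

```text
[array([0.40638344, 0.30794547, 0.008     ]), array([0.37333984, 0.16621692, 0.008     ]), array([0.61866829, 0.11148774, 0.008     ])] [np.float64(-103.12389941303486), np.float64(-12.575922871860545)]
-12 [0.57935919 0.19887148]
grip [0.6278 0.071  0.208 ] topcrop 283 174 scenecrop 528 209
gripend [0.6212 0.0397 0.208 ] topcrop 321 183 scenecrop 561 231
armcorner [0.6345 0.1023 0.208 ] topcrop 246 164 scenecrop 495 188
dialtop [0.5794 0.1989 0.3135] topcrop 93 201 scenecrop 315 54
lidc [0.5794 0.1989 0.2795] topcrop 104 210 scenecrop 321 97
pc1 [0.4042 0.3128 0.008 ] topcrop 37 440 scenecrop 89 476
pc2 [0.373  0.1661 0.008 ] topcrop 189 477 scenecrop 212 589
pc3 [0.6225 0.113  0.008 ] topcrop 257 222 scenecrop 487 402
-13.5 [0.57860809 0.1955521 ]
grip [0.6237 0.0665 0.208 ] topcrop 289 179 scenecrop 530 215
gripend [0.6162 0.0353 0.208 ] topcrop 326 189 scenecrop 562 237
armcorner [0.6312 0.0976 0.208 ] topcrop 251 168 scenecrop 498 193
dialtop [0.5786 0.1956 0.3135] topcrop 98 202 scenecrop 318 56
lidc [0.5786 0.1956 0.2795] topcrop 108 211 scenecrop 324 100
pc1 [0.4065 0.314  0.008 ] topcrop 36 438 scenecrop 90 473
pc2 [0.3715 0.1681 0.008 ] topcrop 187 479 scenecrop 208 590
pc3 [0.6194 0.1086 0.008 ] topcrop 261 225 scenecrop 490 406
-15 [0.57777036 0.19225352]
grip [0.6195 0.062  0.208 ] topcrop 294 184 scenecrop 532 221
gripend [0.6112 0.0311 0.208 ] topcrop 331 195 scenecrop 563 243
armcorner [0.6278 0.0929 0.208 ] topcrop 257 173 scenecrop 501 198
dialtop [0.5778 0.1923 0.3135] topcrop 102 203 scenecrop 321 58
lidc [0.5778 0.1923 0.2795] topcrop 112 212 scenecrop 327 102
pc1 [0.4088 0.3152 0.008 ] topcrop 35 435 scenecrop 91 471
pc2 [0.37   0.1703 0.008 ] topcrop 185 480 scenecrop 204 590
pc3 [0.6163 0.1043 0.008 ] topcrop 265 229 scenecrop 492 411
```

```bash
python3 -m jog '[[[20,-22,50,-2.4],[40,-44,30,-2.4],[43,-45,16,-2.4],[43,-45,10,-2.4],[43,-45,0,-2.4],[43,-45,0,-2.4],[43,-45,0,-2.4],[40,-45,0,-2.2]]]' 70 30
```

```text
t: 1.1
tcp_pos: [0.5473, 0.2457, 0.5079]
tool_rot: [0.911, 0.413, -0.0, -0.0]
force: [1.1, 0.3, 0.2]
finger_gap: 0.703
```

```bash
python3 -m jog '[[[14,-23,0,0],[15,-23,0,0],[0,0,0,0],[0,0,0,0],[0,0,0,0],[0,0,0,0],[0,0,0,0],[0,0,0,0]]]'
python3 - <<'E'
from h import *
ci=manip.camera_info('wrist');snap('wrist','w1.png')
print(manip.sense()['tcp_pos'],[proj(ci,(.579,.1972,z)) for z in(.3135,.2795)])
E
```

```text
t: 2.1
tcp_pos: [0.575, 0.2017, 0.5084]
tool_rot: [0.91, 0.414, 0.0, 0.0]
force: [-0.6, 0.1, -0.4]
finger_gap: 0.699
[0.57502858 0.20157149 0.50837922] [(np.float64(284.87854371031545), np.float64(260.8519397743045)), (np.float64(285.20618772964593), np.float64(235.6989876188557))]
```

View pics/w1.png

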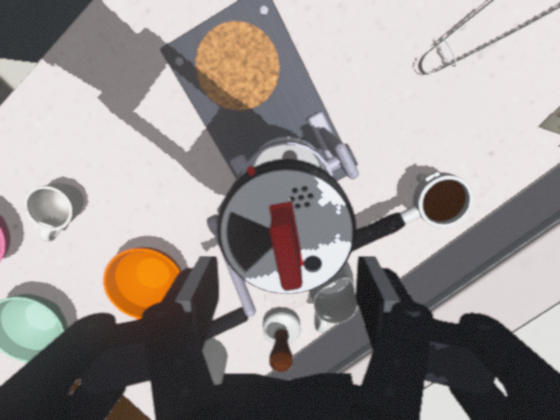

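```bash
python3 -m jog '[[[4,-4.5,-10,0],[0,0,-20,0],[0,0,-20,0],[0,0,0,0],[0,0,0,0],[0,0,0,0],[0,0,0,0],[0,0,0,0]]]'; python3 -m jog '[[[0,0,0,0],[0,0,0,0],[0,0,0,0],[0,0,0,0],[0,0,0,0],[0,0,0,0],[0,0,0,0],[0,0,0,0]]]' 0 30
```

```text
t: 3.15
tcp_pos: [0.5791, 0.1969, 0.4588]
tool_rot: [0.91, 0.414, 0.0, 0.0]
force: [0.0, 0.2, -0.8]
finger_gap: 0.699
t: 4.15
tcp_pos: [0.5793, 0.197, 0.4585]
tool_rot: [0.91, 0.414, 0.0, -0.0]
force: [1.6, 0.0, 1.1]
finger_gap: 0.137
```

```bash
python3 -m jog '[[[0,0,0,-8.8],[0,0,0,-8.8],[0,0,0,-8.8],[0,0,0,-8.8],[0,0,0,-8.8],[0,0,0,-8.8],[0,0,0,-8.8],[0,0,0,0]]]'
```

```text
t: 5.15
tcp_pos: [0.579, 0.1969, 0.4585]
tool_rot: [0.994, -0.11, -0.0, 0.0]
force: [0.2, -0.1, 2.8]
finger_gap: 0.137
```

```bash
python3 -m jog '[[[0,0,0,0],[0,0,0,0],[0,0,0,0],[0,0,20,0],[0,0,30,0],[0,0,0,0],[-4,-20,0,-5],[-7,-50,0,-10]]]' 60; python3 -m jog '[[[-7,-56,0,-10],[-7,-56,0,-10],[-7,-56,0,-10],[-7,-56,0,-10],[-8,-56,0,-10],[-8,-56,0,-10],[-8,-56,-10,-2.4],[0,0,0,0]]]'
```

```text
t: 6.15
tcp_pos: [0.5678, 0.1275, 0.507]
tool_rot: [0.971, -0.24, -0.001, 0.0]
force: [0.9, -1.0, -0.5]
finger_gap: 0.597
t: 7.15
tcp_pos: [0.5151, -0.2689, 0.496]
tool_rot: [-0.704, 0.71, 0.001, -0.001]
force: [-0.3, 0.7, 0.9]
finger_gap: 0.602
```

Run:
```python
from h import *
ci=manip.camera_info('wrist');w=snap('wrist','w2.png');t=snap('top','t2.png')
h=cv2.cvtColor(w,cv2.COLOR_RGB2HSV);m=cv2.inRange(h,(70,30,60),(95,255,255))
n,l,s,c=cv2.connectedComponentsWithStats(m);i=1+np.argmax(s[1:,4]);print(s[i])
p=np.argwhere(l==i)[:,::-1].astype(np.float32);hull=cv2.convexHull(p).reshape(-1,2)
X=np.array([onz(ci,u,v,.045)[:2] for u,v in hull]);print(cv2.minEnclosingCircle(X.astype(np.float32)),cv2.fitEllipse((X*1000).astype(np.float32)),[proj(ci,(.5105,-.25,.045))])
a=cv2.resize(t[165:300,130:240],(489,600),interpolation=3);b=cv2.resize(w,(300,225))
cv2.imwrite('pics/v2.png',np.hstack([a,np.vstack([b,np.zeros((375,300,3),np.uint8)])])[:,:,::-1])
```

```text
[ 225  113   91   92 6516]
((0.5141808390617371, -0.24807104468345642), 0.05535594001412392) ((514.285888671875, -247.79843139648438), (109.35293579101562, 109.92803955078125), 53.40668487548828) [(np.float64(272.1999571937022), np.float64(163.06847625795152))]
```

View pics/v2.png

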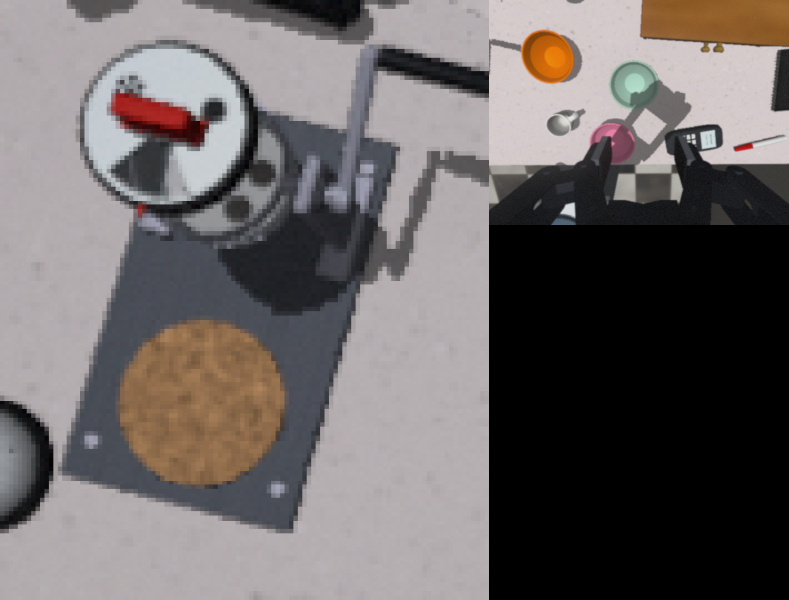

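```bash
python3 -m jog '[[[-3,-31,-20,0.5],[0,0,-45,0],[0,0,-55,0],[0,0,-55,0],[0,0,-45,0],[0,0,-25,0],[0,0,-5,0],[0,0,0,0]]]' 47 40
```

```text
t: 8.25
tcp_pos: [0.5137, -0.2953, 0.2489]
tool_rot: [0.71, -0.704, 0.0, -0.0]
force: [0.0, 0.3, 1.0]
finger_gap: 0.47
```

```bash
python3 -m jog '[[[-1,-4.7,0,0],[0,0,-15,0],[0,0,-20,0],[0,0,-11,0],[0,0,0,0],[0,0,0,0],[0,0,0,0],[0,0,0,0]]]' ; python3 -m jog '[[[0,0,0,0],[0,0,0,0],[0,0,0,0],[0,0,0,0],[0,0,0,0],[0,0,0,0],[0,0,0,0],[0,0,0,0]]]' 0 40
```

```text
t: 9.25
tcp_pos: [0.5123, -0.3009, 0.2029]
tool_rot: [0.71, -0.705, 0.001, -0.0]
force: [0.7, -0.3, -0.2]
finger_gap: 0.468
t: 10.25
tcp_pos: [0.5123, -0.3004, 0.2029]
tool_rot: [0.709, -0.705, -0.0, -0.001]
force: [1.0, 3.2, 5.8]
finger_gap: 0.111
```

```bash
python3 -m jog '[[[0,0,5,0],[0,0,10,0],[0,0,15,0],[0,0,20,0],[0,0,25,0],[0,0,25,0],[0,0,10,0],[0,0,0,0]]]'
python3 - <<'E'
from h import *
snap('scene','s3.png');a=snap('wrist','w3.png')
s=cv2.imread('pics/s3.png')[150:350,230:450]
cv2.imwrite('pics/v3.png',np.hstack([cv2.resize(s,(440,400),interpolation=3),cv2.resize(a,(340,400))[:,:,::-1]]))
E
```

```text
t: 11.25
tcp_pos: [0.5121, -0.3013, 0.313]
tool_rot: [0.71, -0.705, 0.001, 0.0]
force: [0.3, 0.2, -2.7]
finger_gap: 0.056
```

View pics/v3.png

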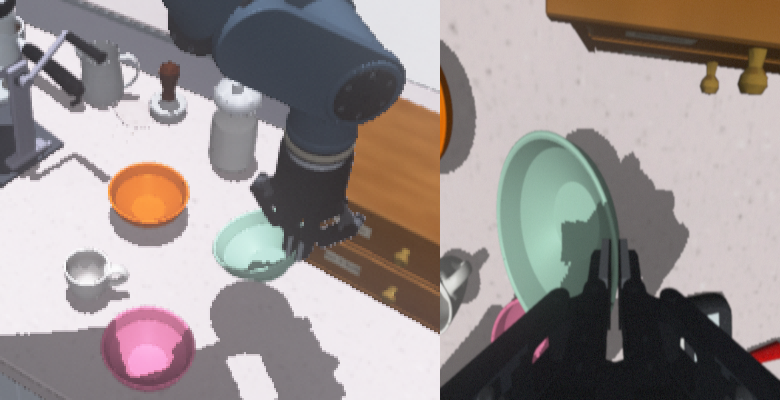

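```bash
python3 -m jog '[[[-2,15,0,0],[-4,35,0,0],[-6,50,0,0],[-7,55,0,0],[-7,55,0,0],[-7,55,0,0],[-7,55,0,0],[-7,55,0,0]]]'; python3 -m jog '[[[-6,50,0,0],[-4,35,0,0],[-2,20,0,0],[-1,11,0,0],[0,0,0,0],[0,0,-10,0],[0,0,-20,0],[0,0,0,0]]]'
```

```text
t: 12.35
tcp_pos: [0.4638, 0.0765, 0.3118]
tool_rot: [0.71, -0.705, -0.001, 0.001]
force: [1.1, -0.3, -2.2]
finger_gap: 0.056
t: 13.35
tcp_pos: [0.4517, 0.1892, 0.2808]
tool_rot: [0.709, -0.705, -0.001, 0.002]
force: [-0.1, -0.0, -1.9]
finger_gap: 0.052
```

Check the bowl's tilt and place over the pad by colour, then view.

Run:
```python
from h import *
a=snap('scene','s4.png');b=snap('top','t4.png')
cv2.imwrite('pics/v4.png',np.hstack([cv2.resize(a[120:270,130:290],(427,400),interpolation=3),cv2.resize(b[165:300,130:256],(373,400),interpolation=3)])[:,:,::-1])
```

```text
(no output)
```

View pics/v4.png

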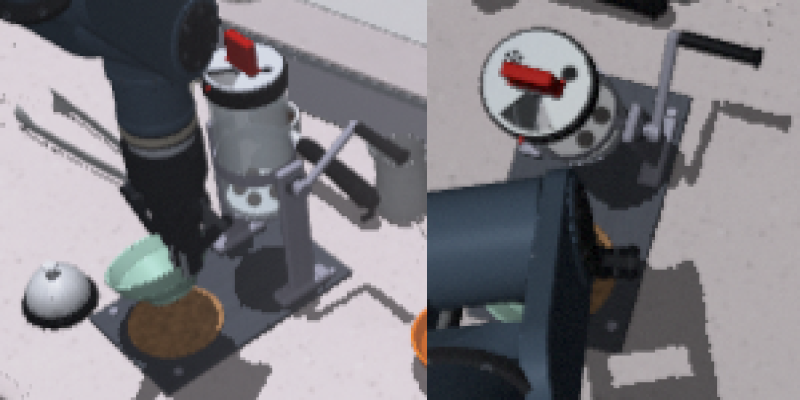

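```bash
python3 -m jog '[[[0.5,1.5,-5,0],[0,1.5,-10,0],[0,0,-10,0],[0,0,-5,0],[0,0,-3,0],[0,0,0,0],[0,0,0,0],[0,0,0,0]]]'; python3 -m jog '[[[0,0,-2,0],[0,0,-2,0],[0,0,-2,0],[0,0,0,0],[0,0,0,0],[0,0,0,0],[0,0,0,0],[0,0,0,0]]]'
```

```text
t: 14.45
tcp_pos: [0.4527, 0.1932, 0.2496]
tool_rot: [0.71, -0.705, 0.0, -0.0]
force: [-0.7, 0.7, -2.3]
finger_gap: 0.053
t: 15.45
tcp_pos: [0.4526, 0.1932, 0.2434]
tool_rot: [0.71, -0.705, 0.0, -0.0]
force: [0.4, -0.8, -2.7]
finger_gap: 0.051
```

```bash
python3 -m jog '[[[0,0,-1.5,0],[0,0,-1.5,0],[0,0,-1.5,0],[0,0,0,0],[0,0,0,0],[0,0,0,0],[0,0,0,0],[0,0,0,0]]]'
```

```text
t: 16.45
tcp_pos: [0.453, 0.1926, 0.2396]
tool_rot: [0.71, -0.704, 0.001, -0.0]
force: [-0.7, -4.9, 6.3]
finger_gap: 0.058
```

```bash
python3 -m jog '[[[0,0,0,0],[0,-4,-4,0],[0,-3.5,-4,0],[0,-3,-4,0],[0,0,0,0],[0,0,0,0],[0,0,0,0],[0,0,0,0]]]' 0 20;  python3 -m jog '[[[0,-3,-4,0],[0,-2,-4,0],[0,-2,-4,0],[0,0,0,0],[0,0,0,0],[0,0,0,0],[0,0,0,0],[0,0,0,0]]]'
```

```text
t: 17.45
tcp_pos: [0.4536, 0.1827, 0.2289]
tool_rot: [0.709, -0.705, 0.001, -0.002]
force: [-1.4, -2.8, 16.3]
finger_gap: 0.057
t: 18.45
tcp_pos: [0.4538, 0.1753, 0.2181]
tool_rot: [0.709, -0.705, 0.002, -0.003]
force: [-2.8, -6.2, 27.0]
finger_gap: 0.055
```

```bash
python3 -m jog '[[[0,0,0,0],[0,0,0,0],[0,0,0,0],[0,0,0,0],[0,0,20,0],[0,0,40,0],[0,0,50,0],[0,0,50,0]]]' 40;  python3 -m jog '[[[0,0,50,0],[0,-20,45,5],[10,-50,0,10],[20,-40,0,10],[30,0,0,10],[30,0,0,10],[30,0,0,10],[0,0,0,10]]]'
python3 - <<'E'
from h import *
ct=manip.camera_info('top');cs=manip.camera_info('scene')
a=snap('scene','s5.png');b=snap('top','t5.png')
cv2.imwrite('pics/v5.png',np.hstack([cv2.resize(a[120:270,130:290],(427,400),interpolation=3),cv2.resize(b[165:300,130:256],(373,400),interpolation=3)])[:,:,::-1])
for im,ci,box in((a,cs,(165,200,235,270)),(b,ct,(140,220,220,295))):
    h=cv2.cvtColor(im,cv2.COLOR_RGB2HSV);m=cv2.inRange(h,(70,30,60),(95,255,255));x0,y0,x1,y1=box;k=np.zeros_like(m);k[y0:y1,x0:x1]=m[y0:y1,x0:x1]
    n,l,s,c=cv2.connectedComponentsWithStats(k);i=1+np.argmax(s[1:,4]);p=np.argwhere(l==i)[:,::-1].astype(np.float32);X=np.array([onz(ci,u,v,.056)[:2]*1000 for u,v in cv2.convexHull(p).reshape(-1,2)],np.float32)
    print(s[i],cv2.fitEllipse(X))
E
```

```text
t: 19.45
tcp_pos: [0.4523, 0.1757, 0.3758]
tool_rot: [0.71, -0.705, -0.0, 0.001]
force: [1.1, 0.9, -0.1]
finger_gap: 0.398
t: 20.45
tcp_pos: [0.5742, 0.0669, 0.4689]
tool_rot: [0.977, -0.213, 0.0, -0.0]
force: [-0.2, -0.2, 0.3]
finger_gap: 0.4
[175 215  40  31 949] ((453.46270751953125, 221.52407836914062), (110.29598999023438, 119.48771667480469), 134.2469940185547)Traceback (most recent call last):
  File "<stdin>", line 7, in <module>
    return _wrapfunc(a, 'argmax', axis=axis, out=out, **kwds)
    return bound(*args, **kwds)
ValueError: attempt to get argmax of an empty sequence
```

View pics/v5.png

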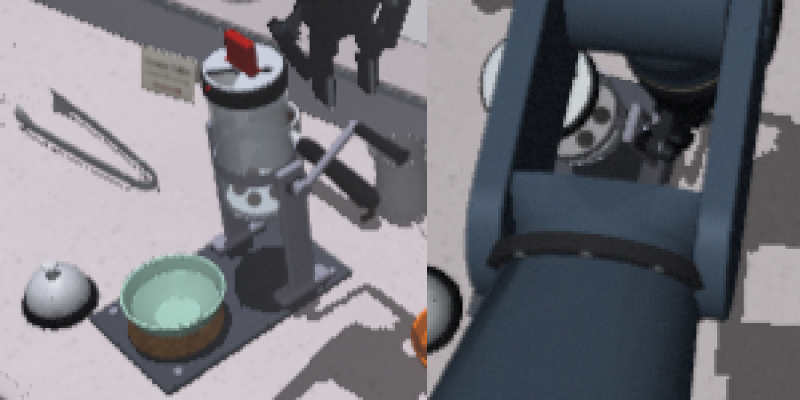

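```bash
python3 -m jog '[[[25,-2,0,6],[25,-2,0,5.8],[0,0,-30,0],[0,0,-30,0],[0,0,0,0],[0,0,0,0],[0,0,0,0],[0,0,0,0]]]' 45
python3 - <<'E'
from h import *
ci=manip.camera_info('wrist');a=snap('wrist','w6.png')
print(manip.sense()['tcp_pos'])
o=(.579,.1967,np.radians(-12.8))
for s in((.074,-.083,.208),(.074,-.115,.208),(.074,-.147,.208)):
    u,v=proj(ci,stand(s,*o));print(u,v);cv2.circle(a,(int(u),int(v)),3,(0,255,0),1)
cv2.imwrite('pics/v6.png',a[:,:,::-1])
E
```

```text
t: 21.55
tcp_pos: [0.6226, 0.0632, 0.4111]
tool_rot: [0.993, -0.114, 0.001, -0.0]
force: [0.0, -0.6, 0.7]
finger_gap: 0.45
[0.62251708 0.06321055 0.41089475]
290.1838737017945 174.1843413969759
290.2531109607806 233.97667201170347
290.31571902767286 288.0441248485631
```

View pics/v6.png

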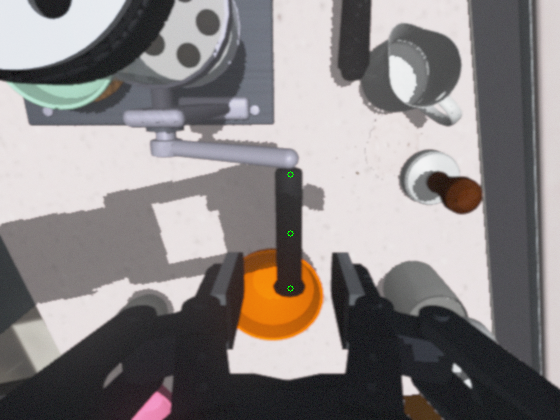

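```bash
python3 -m jog '[[[1,0,-15,0],[0,0,-20,0],[0,0,-13,0],[0,0,0,0],[0,0,0,0],[0,0,0,0],[0,0,0,0],[0,0,0,0]]]';  python3 -m jog '[[[0,0,0,0],[0,0,0,0],[0,0,0,0],[0,0,0,0],[0,0,0,0],[0,0,0,0],[0,0,0,0],[0,0,0,0]]]' 23 30
python3 - <<'E'
import numpy as np
# tcp targets per canister angle, stand origin (.579,.1967), yaw -12.8
y=np.radians(-12.8);p=None
for k in range(0,19):
    th=k*2.18/18;a=np.radians(30.2)+th;s=.0855*np.cos(a);z=.165+.0855*np.sin(a)+.155
    q=np.array([.579+s*np.cos(y)+np.sin(y)*.120,.1967+s*np.sin(y)-np.cos(y)*.120,z])*1000
    print(round(th,2),q.round(1),(q-p).round(1) if p is not None else '');p=q
E
```

```text
t: 22.6
tcp_pos: [0.6235, 0.0632, 0.3622]
tool_rot: [0.993, -0.114, 0.0, -0.0]
force: [0.1, 0.0, -0.9]
finger_gap: 0.446
t: 23.6
tcp_pos: [0.6234, 0.0632, 0.3618]
tool_rot: [0.993, -0.114, 0.0, 0.0]
force: [1.3, 0.3, 0.6]
finger_gap: 0.227
0.0 [624.5  63.3 363. ] 
0.12 [618.9  64.6 371.6] [-5.6  1.3  8.6]
0.24 [612.3  66.1 379.5] [-6.6  1.5  7.9]
0.36 [604.9  67.8 386.5] [-7.4  1.7  7. ]
0.48 [596.6  69.6 392.5] [-8.2  1.9  6. ]
0.61 [587.8  71.6 397.4] [-8.9  2.   4.9]
0.73 [578.4  73.8 401.2] [-9.4  2.1  3.8]
0.85 [568.6  76.  403.9] [-9.8  2.2  2.6]
0.97 [558.6  78.3 405.3] [-10.    2.3   1.4]
1.09 [548.6  80.6 405.4] [-10.1   2.3   0.1]
1.21 [538.5  82.8 404.3] [-10.    2.3  -1.1]
1.33 [528.7  85.1 402. ] [-9.8  2.2 -2.3]
1.45 [519.2  87.2 398.4] [-9.5  2.2 -3.5]
1.57 [510.2  89.3 393.7] [-9.   2.  -4.7]
1.7 [501.8  91.2 388. ] [-8.4  1.9 -5.8]
1.82 [494.2  92.9 381.2] [-7.6  1.7 -6.8]
1.94 [487.4  94.5 373.5] [-6.8  1.5 -7.7]
2.06 [481.6  95.8 365.1] [-5.8  1.3 -8.4]
2.18 [476.8  96.9 356. ] [-4.8  1.1 -9.1]
```

```bash
python3 -m jog '[[[-5.6,1.3,8.6,0],[-6.6,1.5,7.9,0],[-7.4,1.7,7,0],[-8.2,1.9,6,0],[-8.9,2,4.9,0],[-9.4,2.1,3.8,0],[-9.8,2.2,2.6,0],[-10,2.3,1.4,0]]]'; python3 -m jog '[[[-10.1,2.3,0.1,0],[-10,2.3,-1.1,0],[-9.8,2.2,-2.3,0],[-9.5,2.2,-3.5,0],[-4.5,1,-2.3,0],[-4.5,1,-2.4,0],[-4.2,1,-2.9,0],[-4.2,0.9,-2.9,0]]]'
```

```text
t: 24.6
tcp_pos: [0.5606, 0.0775, 0.4089]
tool_rot: [0.993, -0.114, 0.009, -0.0]
force: [6.7, -0.7, 5.5]
finger_gap: 0.231
t: 25.6
tcp_pos: [0.5005, 0.0911, 0.3864]
tool_rot: [0.993, -0.114, -0.0, -0.0]
force: [3.5, -1.1, 2.8]
finger_gap: 0.227
```

```bash
python3 -m jog '[[[-3.8,0.9,-3.4,0],[-3.8,0.9,-3.4,0],[-3.4,0.8,-3.9,0],[-3.4,0.8,-3.9,0],[-3.4,0.7,-4.2,0],[-3,0.7,-4.2,0],[-3,0.6,-4.5,0],[-3,0.6,-4.5,0]]]'; python3 -m jog '[[[-1,0,0,0],[0,0,0,0],[0,0,0,0],[0,0,0,0],[0,0,0,0],[0,0,0,0],[0,0,0,0],[0,0,0,0]]]'
python3 - <<'E'
from h import *
a=snap('scene','s7.png');b=snap('top','t7.png')
cv2.imwrite('pics/v7.png',np.hstack([cv2.resize(a[120:270,130:290],(427,400),interpolation=3),cv2.resize(b[165:300,130:256],(373,400),interpolation=3)])[:,:,::-1])
E
```

```text
t: 26.6
tcp_pos: [0.4742, 0.0971, 0.3546]
tool_rot: [0.993, -0.114, 0.001, -0.0]
force: [5.1, -0.9, 2.7]
finger_gap: 0.229
t: 27.6
tcp_pos: [0.4738, 0.0971, 0.3542]
tool_rot: [0.993, -0.114, 0.001, -0.0]
force: [7.5, 0.4, -2.9]
finger_gap: 0.231
```

View pics/v7.png

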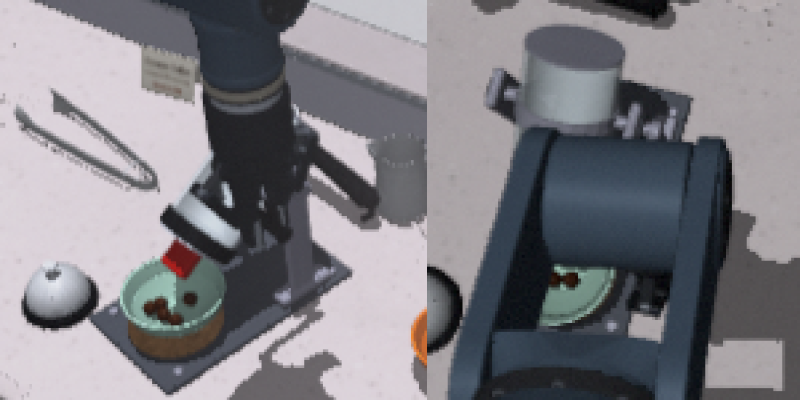

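Run:
```python
from h import *
a=cv2.imread('pics/s7.png');h=cv2.cvtColor(a,cv2.COLOR_BGR2HSV)
print('\n'.join(' '.join('%3d'%v for v in r) for r in h[226:245,180:212,2]))
```

```text
135 135 134 148 163 179 181 183 184 186 187 189 190 191 190 152 118 119 116 116 115 115 114 113 112 111 112 108 107 106 101  96
134 135 147 170 177 182 182 183 185 187 188 188 190 192 191 165 118 118 115 115 115 115 114 113 112 112 109 108 107 106 101  91
132 136 169 177 178 181 183 184 185 188 188 189 190 192 195 189 117 116 115 114 114 114 112 111 111 111 108 107 105 104 102  92
128 170 177 178 180 182 182 186 188 187 188 190 190 193 191 152 117 116 114  88  78  79  81  99 112 109 108 107 103 103 102 102
148 183 176 179 182 182 183 185 186 187 168 190 193 193 193 166 117 115  97  47  38  38  43  66 110 109 106 105 103 102  99  99
181 174 176 178 180 181 183 181 146 126 106 140 171 195 205 174 110 106  80  37  43  42  39  41  97 106 105 104 102 100  97  96
182 174 176 177 177 143 134 141  80  71  76  71 116 205 214 192 102 100  67  40  41  43  38  43 100 106 104 102 100  97  96 103
172 174 176 174 125  83  76  76  56  66  72  55  68 188 217 209 103 103  84  53  38  37  39  57 107 104 104 101  98  96 100 154
172 173 173 149  68  66  70  56  48  50  54  44  72 199 211 157 103 103 102 
[... 631 characters left out ...]
  53  58  99 101 101 102 114 122 123 136  98  79  75  80  85
175 197 186 166 170 172 172 148 154 172  62  61  56  51  54  58  54  47  49 101 101 123 173 157 112 106  81  81  75  83  84  81
 99 154 165 205 204 177 170 174 178 193 152  91  90  87  45  46  43  51 105 188 197 130 149 132  88  84  81  76  84  83  84  83
 79  74 110 166 167 161 185 202 199 190 178 178 167 167 137 170 179 133 127 165 172 106  86  86  85  92  80  91  92  83  85  87
 85  74  74  81  97 115 146 160 158 148 136 163 149 146 130 154 164 128 107  92  90  88  87  98  78  87  89  94  89  84  85  85
 87  84  81  77  78  83  88  90  89  93  93 100  92  92  90  88  92  91  90  87  86  79  78  79  78  86  89  85  84  87  87  85
```

```bash
python3 -m jog '[[[5,-1,2,0],[4.8,-1.1,9.1,0],[5.8,-1.3,8.4,0],[6.8,-1.5,7.7,0],[7.6,-1.7,6.8,0],[8.4,-1.9,5.8,0],[9,-2,4.7,0],[9.5,-2.2,3.5,0]]]'; python3 -m jog '[[[9.8,-2.2,2.3,0],[10,-2.3,1.1,0],[10.1,-2.3,-0.1,0],[10,-2.3,-1.4,0],[9.8,-2.2,-2.6,0],[9.4,-2.1,-3.8,0],[8.9,-2,-4.9,0],[8.2,-1.9,-6,0]]]';  python3 -m jog '[[[7.4,-1.7,-7,0],[6.6,-1.5,-7.9,0],[4,-1,-5,0],[3,-0.8,-4,0],[1.5,-0.4,0,0],[0,0,0,0],[0,0,0,0],[0,0,0,0]]]'
```

```text
t: 28.7
tcp_pos: [0.5169, 0.0873, 0.4019]
tool_rot: [0.993, -0.113, -0.026, -0.001]
force: [-41.3, 7.5, 42.1]
finger_gap: 0.229
t: 29.7
tcp_pos: [0.6045, 0.0675, 0.3877]
tool_rot: [0.993, -0.114, -0.003, -0.0]
force: [-5.6, 1.1, 4.3]
finger_gap: 0.234
t: 30.7
tcp_pos: [0.6268, 0.0623, 0.3625]
tool_rot: [0.993, -0.114, -0.004, -0.0]
force: [-5.9, 1.7, 1.7]
finger_gap: 0.229
```

```bash
python3 -m jog '[[[1,-0.2,0,0],[1,-0.2,0,0],[1,-0.2,0,0],[0,0,0,0],[0,0,0,0],[0,0,0,0],[0,0,0,0],[0,0,0,0]]]'
```

```text
t: 31.7
tcp_pos: [0.6284, 0.0621, 0.3615]
tool_rot: [0.993, -0.114, -0.007, -0.0]
force: [-9.7, 2.7, 0.5]
finger_gap: 0.234
```

```bash
python3 -m jog '[[[1.5,-0.3,0,0],[1.5,-0.3,0,0],[0,0,0,0],[0,0,0,0],[0,0,0,0],[0,0,0,0],[0,0,0,0],[0,0,0,0]]]'
```

```text
t: 32.7
tcp_pos: [0.6299, 0.0618, 0.3605]
tool_rot: [0.993, -0.114, -0.01, -0.0]
force: [-12.2, 3.3, -0.1]
finger_gap: 0.228
```

```bash
python3 -m jog '[[[-3,0.6,0,0],[0,0,0,0],[0,0,0,0],[0,0,0,0],[0,0,30,0],[0,0,50,0],[0,0,50,0],[0,-40,0,0]]]' 45; python3 -m jog '[[[-10,-55,0,0],[-15,-55,0,0],[-20,-55,0,0],[-20,-55,0,0],[-20,-50,0,0],[0,-20,0,0],[0,0,0,0],[0,0,0,0]]]'
python3 - <<'E'
from h import *
ct=manip.camera_info('top');cs=manip.camera_info('scene')
a=snap('scene','s8.png');b=snap('top','t8.png')
cv2.imwrite('pics/v8.png',np.hstack([cv2.resize(a[120:270,130:290],(427,450),interpolation=3),cv2.resize(b[165:290,150:250],(360,450),interpolation=3)])[:,:,::-1])
b0=cv2.imread('pics/t2.png')[:,:,::-1];a0=cv2.imread('pics/s0.png')[:,:,::-1]
def red(im,box):
    h=cv2.cvtColor(np.ascontiguousarray(im),cv2.COLOR_RGB2HSV);m=cv2.inRange(h,(0,130,60),(8,255,255))|cv2.inRange(h,(170,130,60),(180,255,255));x0,y0,x1,y1=box;p=np.argwhere(m[y0:y1,x0:x1]>0)[:,::-1].astype(np.float32);return p.mean(0)+(x0,y0),cv2.minAreaRect(p)[1:]
print('red top before/after',red(b0,(145,165,195,208)),red(b,(145,165,195,208)));print('scene',red(a,(195,110,245,150)),red(cv2.imread('pics/s5.png')[:,:,::-1],(195,110,245,150)))
h=cv2.cvtColor(b,cv2.COLOR_RGB2HSV);m=cv2.inRange(h,(70,30,60),(95,255,255));k=np.zeros_like(m);k[220:295,140:220]=m[220:295,140:220]
p=np.argwhere(k)[:,::-1].astype(np.float32);X=np.array([onz(ct,u,v,.056)[:2]*1000 for u,v in cv2.convexHull(p).reshape(-1,2)],np.float32);print('bowl',cv2.fitEllipse(X))
E
```

```text
t: 33.7
tcp_pos: [0.6324, 0.0227, 0.4994]
tool_rot: [0.994, -0.112, 0.006, -0.0]
force: [0.1, -1.3, -0.4]
finger_gap: 0.45
t: 34.7
tcp_pos: [0.547, -0.2676, 0.4934]
tool_rot: [0.994, -0.113, -0.0, -0.001]
force: [-0.3, 0.8, 0.3]
finger_gap: 0.451
red top before/after (array([164.        , 190.22857094]), ((21.3431339263916, 7.033533096313477), 14.03624439239502)) (array([164.26213646, 190.10679626]), ((21.3125057220459, 7.016463279724121), 15.255120277404785))
scene (array([219.70072937, 138.81751823]), ((18.067392349243164, 10.524696350097656), 74.74488067626953)) (array([219.61870575, 138.93525124]), ((17.530773162841797, 10.107028007507324), 79.69515228271484))
bowl ((456.2844543457031, 223.74749755859375), (111.1434326171875, 112.30802917480469), 72.4549560546875)
```

View pics/v8.png

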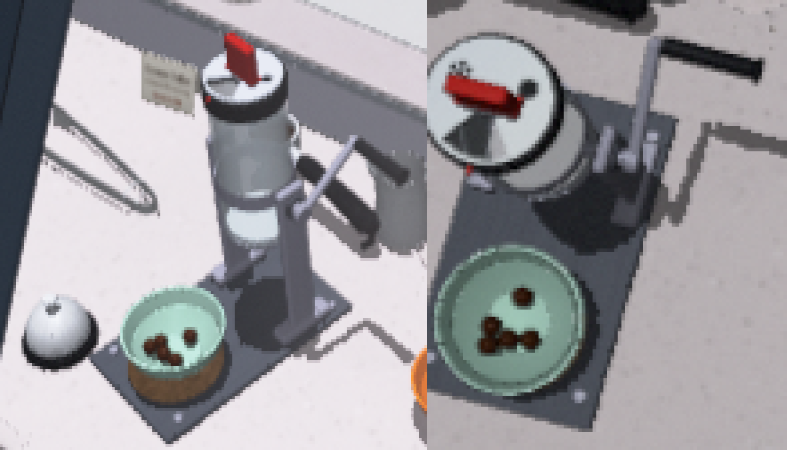

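```bash
python3 -c "
from station import manip
print(manip.sense()['force'],manip.sign_off())"
```

```text
the job is handed in; nothing more can be done
[-0.25239781 -0.15480272  0.08930762] None
```

I completed the whole sequence and handed the job in at about 35 s of the 72 s allowed. I turned the dial about 62° onto its largest opening and set the mint bowl on the pad. Then I tipped the canister by its crank to its end stop and swung it back upright.

My last checks, from the final scene and top pictures:
- **Nuts:** all five lie in the bowl, and the canister is empty.
- **Bowl:** it stands upright, about 4–5 mm from the pad's centre.
- **Canister and dial:** the red handle is back within 0.3 px of where it was before tipping, and its angle changed by about 1°. Both are well within tolerance.
- **Robot:** the gripper is clear, with no force reading.

Some things were less clean or not checked:
- **Bowl tilt while carried:** it hung about 20° off level, because the tool could only point straight down. I levelled it by lowering it around its foot on the pad, and the wrist force reached 27 N.
- **Force on the return swing:** the wrist force briefly read about 59 N (41 N in x, 42 N in z) as the crank started back. That is below the 120 N wrist limit. The crank was held between the fingers, so I took it as finger load rather than the gripper's body, but I did not confirm that against the 40 N body limit.
- **Espresso cup:** I kept the arm and bowl path well above it, but did not measure its position at the end.

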